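# Draw the walnut panel from under the carving blanks

### The job

Draw the dark walnut panel out from the bottom of the stack in the plywood rack: its exposed end lies between cheeks and cannot be pinched at first, so press on it gently (under 20 N) with closed fingertips and drag it out of the rack's open front until it can be gripped by its edges and drawn clear, never forcing it against the rack. Then lay it flat, lengthways and centred, across the two battens of the carving cradle and let go. The blanks and finial must stay stacked in the rack without toppling, and the sharpening stone, wax tin and owl stay where they are.

Things in the scene. Friction and masses are not known exactly. Their poses are not given: they have to be found in the camera images.
- rack_mouth (a point): Front end of the plywood rack (fixed): point on its centre line level with the top of the panel in it, 30 mm above the bench. Rack axes: the panel is drawn out towards -x, +x runs in under the stack, z up. Rack floor: x 0 to 180 mm, 90 mm wide, its top 18 mm above the bench. Cheeks beside the panel: x 0 to 68 mm, |y| 26.5 to 45 mm, tops 2 mm above this point; only bench in front.
- rack_stop (a point): Point 80 mm inward (+x) of rack_mouth, same height and axes: inner face of two stop posts (12 mm thick, |y| 26.5 to 45 mm, tops 52 mm above the bench) that hold the stack back while the panel slides out between them. Behind, low rails end 6 mm below the panel's top; the stack settles on them when the panel is gone. Faces are waxed: dragging takes some 8 to 15 N of press, less slips.
- panel_centre (a point): Centre (half-way up) of the dark walnut panel, 180 mm long (x) x 50 mm wide (y) x 12 mm thick (z), 0.09 kg. In the rack its x axis is the rack's, its -x end at the rack's front (0 to 3 mm beyond); its first 80 mm are open from above, the rest is under the stack; 1.5 mm play to each cheek.
- panel_end (a point): Middle of the panel's -x end face (half-way up), 90 mm from its centre; the end that comes out first. Axes as the panel's.
- blank_low_centre (a point): Centre of the lower blank, pale wood 100 x 90 x 28 mm, about 0.13 kg (varies), lying on the panel, its front face within 5 mm of the stop posts. z up.
- blank_top_centre (a point): Centre of the upper blank, browner wood 85 x 80 x 24 mm, about 0.10 kg (varies), lying on the lower blank. The stack of two blanks rises 52 mm above the panel's top. z up.
- finial_centre (a point): Centre (half-way up) of a turned pale wooden finial, 42 mm in diameter, 65 mm high, standing on the upper blank, its near side at least 25 mm behind the stack's front face. z up.
- cradle_top (a point): Carving cradle (fixed): point midway between its two battens, level with their cork tops, 32 mm above the bench. x runs lengthways: the battens lie across it at x = -35 and +35 mm, each 20 mm along x, 90 mm along y, standing on a base board 190 x 110 x 10 mm (22 mm free below the panel). The panel goes with its length along x, either way round, its centre over this point.
- stone: Bystander: grey sharpening stone on a wooden holder, 130 mm long (x) x 60 mm wide x 34 mm high; origin under its centre.
- wax: Bystander: round brass-coloured wax tin with a white lid, 76 mm in diameter, 45 mm high; origin under its centre.
- owl: Bystander: small carved wooden owl, 64 mm in diameter, 125 mm high; origin under its centre.
Not all that is in view belongs to the job. Leave any orange look-alike of the part that bears rack_mouth alone. Leave any turquoise look-alike of the part that bears finial_centre alone.

How it is judged:
By the outcome, as a careful person would: the job done as asked, in the order asked, and still so for the second after the job is handed in, with the robot touching nothing.
It also fails if it takes over 61 s, if anything falls off the work surface, if the arm or the gripper's body presses on something with over 40 N, if the wrist force passes 120 N, or if a joint passes its speed limit or range.

### The arm

A 6-joint arm with a two-finger parallel gripper is mounted at the origin on the work surface. World frame = base frame: x ahead of the robot, y to its left, z up, the work surface at z = 0. Lengths are in m, angles in degrees, forces in N, time in s.
With the tool pointing down it reaches from about 0.375 to 0.9 m from the base axis. Payload 3.1 kg.
Tool frame: the origin (TCP) lies at the very end of the fingers, on their centre line; the grasp point (between the pads) lies 19 mm behind it; z points along the fingers, y is the line along which they close (so a half turn about z gives the same grasp; the last joint's range is limited). The gripper opens to 85 mm and grips with 20 to 120 N. Pads are 22 mm wide; open, the fingers measure 114 mm over their backs; the gripper's body (76 mm by 85 mm) begins 54 mm behind the grasp point. The pads swing forward as they close: fully open they stand 13 mm farther back than shut.
Start: joints at [-10.227, 30.224, 82.088, -0, 67.689, -10.227], TCP at [0.625, 0, 0.231] pointing down, gripper open.
Joint ranges: [-176.69, 176.69], [-43.24, 126.21], [12.49, 139.97], [-82, 262], [0, 151.66], [-163.58, 163.58]. Speed limits (degrees/s): [159.86, 159.86, 180, 180, 180, 180].

### API

Orientations are given as a 3x3 rotation matrix whose columns are the frame's x, y, z axes.
In Python, from plant import ctrl gives the robot as it stands.
- The arm moves only by the tool send_rows, never from a script. Its argument "steps" is a list that holds one entry, the list of rows, each a list of 7 numbers: the gripper command: -1 is shut, 1 is fully open, values between are in proportion, then the shift along the world's x, y, z in m, then the turn, a rotation vector about the world's x, y, z in degrees. In form: [[[grip, tx, ty, tz, ax, ay, az], ...]]. A call has 1 to 20 rows; each row is the pose to reach, as a shift and turn from the pose commanded when the call began; what a row does not reach only later rows make up. A row lasts 1/8 s, in which the tool goes at most 62.5 mm and 10.7 degrees, less where a joint would pass 70% of its speed; a pose out of reach is approached as far as the arm can. A call with a gripper value outside its range is refused whole. The fingers move at their own pace and stop on an object; "grip_force" is the grip in N (left out, the last holds). Time passes only in rows, so rows that repeat a pose let the fingers close. It gives the time, the measured TCP pose, the force, the opening and the grip force at its end, in the units of the state.
- ctrl.get_state(): the state, without advancing time (a new reading comes with each control period).
- ctrl.grab_frame(name): name is "scene" or "side" or "wrist"; returns the picture (384x512x3 uint8, red, green, blue); there is no depth.
- ctrl.camera_params(name): a dict with "fov_y" (degrees; the focal length in pixels is half the picture's height over the tangent of half this angle, whatever the lens; pixels are square), "cx", "cy" (the principal point, pixels), "R" (3x3) and "t" (3): a world point X has camera coordinates R X + t; the wrist camera has in their place "tool_from_camera" (4x4, takes a point from camera to tool coordinates, whose origin is the TCP and whose axes are the flange's). Camera axes: x right, y down, z forward; pixel columns grow to the right and rows downward; lengths in m; the calibration is good to about 2 mm. A picture is of the moment at which its call begins: read the wrist's pose just before it. camera_params takes no time and is no camera call.
- ctrl.hand_in(): hands the job in; it is judged then, once.
Trained networks look in the newest picture that a camera, given by its name, has taken for a name from the list of things; names that differ only in an ending like _2 or _b are one class to them, and where a whole thing is asked for, a point or a joint stands for the part that bears it (a point fixed in the world has none). Each returns a list of dicts, best first, with "score" (0 to 1); they miss things now and then, are a little off and sometimes report something else, mostly with a low value. They report only what shows in the picture. A call takes as long as a camera call. They do not tell look-alikes from the thing itself.
- ctrl.boxes_of(camera, thing): "uv" ([column, row] in pixels, amid what is visible of it).
- ctrl.trace(camera, thing): "mask" (384x512 bool, what is visible of it) and "uv" ([column, row] in pixels, amid what is visible of it).
The state is a dict: "t": time; "qpos": joint angles; "dq": joint speeds; "tau": joint torques, N m; "tool_pos": TCP position; "orientation": TCP orientation; "contact_force": force on the tool from outside, world axes, zero at the start; "wrist_torque": the same for the moment, N m; "grip_width": finger opening in m; "grip_force": force on a finger pad.
Only numpy, scipy, OpenCV 4.12 (cv2) and the standard library are available. Lean on these libraries where they do the work, as an engineer would, in place of code of your own. Each camera call takes 0.05 s, during which the arm holds its last target. There are 200 camera calls.

## Working session

There is one attempt and no reset: what is moved stays moved. The work goes in short steps, Python scripts to look and compute and a tool call to move; the robot and the scene stay as the last step left them, time stands still between calls to the robot, and variables do not carry over. Pictures are saved under pics/ and viewed, at most 12 in all, crops included, and the job is handed in when it is done.

Besides the shell and the picture viewer there is one more tool, called after "Call:" as a command line: name --argument value ..., lists and objects as JSON in quotes. send_rows: Moves the arm, as the interface text tells. Its arguments: {"type":"object","properties":{"steps":{"type":"array","items":{"type":"array","items":{"type":"array","items":{"type":"number"}}}},"grip_force":{"type":"number"}},"required":["steps"]}

```bash
mkdir -p pics; ls
cat > h.py <<'E'
import numpy as np, cv2
from plant import ctrl
def K(p):
    f=192/np.tan(np.radians(p["fov_y"])/2); return f,p["cx"],p["cy"]
def wristcam(s):
    p=ctrl.camera_params("wrist"); T=np.eye(4); T[:3,:3]=s["orientation"]; T[:3,3]=s["tool_pos"]
    C=T@np.array(p["tool_from_camera"]); R=C[:3,:3].T; return dict(p,R=R,t=-R@C[:3,3])
def cam(n): return wristcam(ctrl.get_state()) if n=="wrist" else ctrl.camera_params(n)
def proj(p,X):
    f,cx,cy=K(p); c=np.atleast_2d(X)@np.array(p["R"]).T+np.array(p["t"]); return c[:,:2]/c[:,2:]*f+[cx,cy]
def ray(p,uv,z):
    f,cx,cy=K(p); R=np.array(p["R"]); o=-R.T@np.array(p["t"]); d=R.T@np.array([(uv[0]-cx)/f,(uv[1]-cy)/f,1]); return o+d*(z-o[2])/d[2]
E
python3 - <<'E'
from h import *
print(ctrl.get_state()); ims=[]
H={"rack_mouth":.03,"rack_stop":.03,"panel_centre":.024,"panel_end":.024,"blank_low_centre":.044,"blank_top_centre":.07,"finial_centre":.114,"cradle_top":.032,"stone":.017,"wax":.0225,"owl":.06}
for n in["scene","side","wrist"]:
    p=cam(n); print(n,{k:np.round(v,3).tolist() for k,v in p.items()})
    ims.append(ctrl.grab_frame(n)); cv2.imwrite(f"pics/{n}0.png",ims[-1][:,:,::-1])
    for k in H:
        print(n,k,[(np.round(d["uv"]).tolist(),round(d["score"],2),ray(p,d["uv"],H[k])[:2].round(3).tolist()) for d in ctrl.boxes_of(n,k)[:3]])
a=np.zeros((384,1024,3),np.uint8);a=np.hstack(ims[:2]);cv2.imwrite("pics/two.png",a[:,:,::-1])
E
```

```text
pics
{'t': 0.0, 'qpos': array([-1.02273347e+01,  3.02784538e+01,  8.21564437e+01, -1.51559119e-03,
        6.76900792e+01, -1.02268922e+01]), 'dq': array([-0.03100839, -0.00555972, -0.02678213,  0.00637056, -0.00819348,
       -0.02258346]), 'tau': array([ 2.50220628e-04, -4.42344439e+01, -1.78024775e+01, -2.06930472e-04,
        8.36740597e-03,  2.24214921e-05]), 'tool_pos': array([6.24279554e-01, 1.51653870e-04, 2.30338801e-01]), 'orientation': array([[-1.95418024e-06,  9.99997687e-01, -2.15094204e-03],
       [ 9.99999934e-01,  2.73542573e-06,  3.63207970e-04],
       [ 3.63213013e-04, -2.15094119e-03, -9.99997621e-01]]), 'contact_force': array([ 0.49488476, -0.31119394, -0.64124499]), 'wrist_torque': array([-0.03215769,  0.0323235 ,  0.04551017]), 'grip_force': 0.0, 'grip_width': 0.08548910291592264}
scene {'fov_y': 55.061, 'cx': 256.6, 'cy': 190.778, 'R': [[0.029, 0.999, -0.017], [0.765, -0.033, -0.643], [-0.643, 0.005, -0.766]], 't': [-0.101, -0.335, 1.351]}
scene rack_mouth [([399.0, 243.0], 0.92, [0.65, 0.436]), ([295.0, 209.0], 0.72, [0.534, 0.189]), ([290.0, 155.0], 0.72, [
[... 1998 characters left out ...]
64, 0.964, -0.143], [0.0, 0.0, 0.0, 1.0]], 'R': [[1.0, 0.0, -0.0], [0.0, -0.964, 0.264], [-0.0, -0.264, -0.964]], 't': [-0.625, -0.033, 0.379]}
wrist rack_mouth [([162.0, 40.0], 0.66, [0.52, 0.157])]
wrist rack_stop [([163.0, 35.0], 0.74, [0.522, 0.163])]
wrist panel_centre [([139.0, 38.0], 0.91, [0.492, 0.161])]
wrist panel_end [([139.0, 36.0], 0.97, [0.492, 0.163])]
wrist blank_low_centre []
wrist blank_top_centre []
wrist finial_centre []
wrist cradle_top [([191.0, 298.0], 0.88, [0.534, -0.191])]
wrist stone [([328.0, 153.0], 0.94, [0.728, 0.025])]
wrist wax [([334.0, 22.0], 0.64, [0.721, 0.179])]
wrist owl [([291.0, 272.0], 0.92, [0.678, -0.129]), ([192.0, 298.0], 0.56, [0.543, -0.169])]
```

View pics/scene0.png

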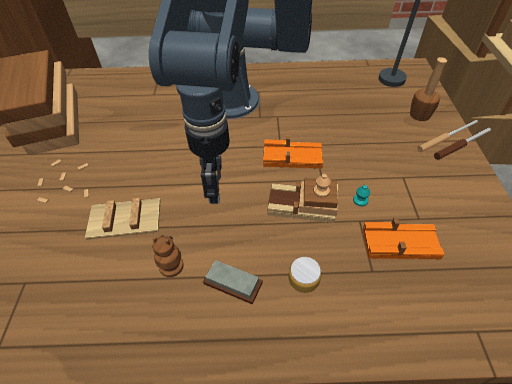

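View pics/side0.png

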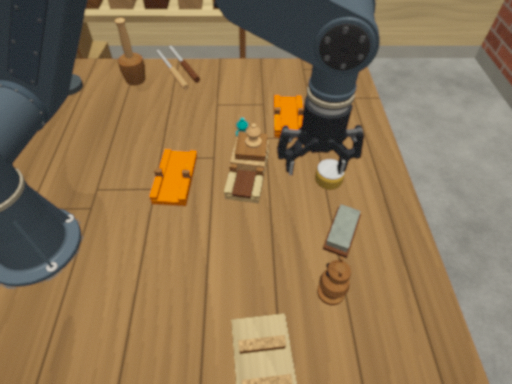

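The candidates are:
- **Racks:** plywood at scene (292,200), orange look-alikes at (293,155) and (402,240).
- **Finials:** pale at (322,184), turquoise look-alike at (362,196).
- **Panel:** dark walnut at (283,198).

I choose the plywood rack and its panel, which is drawn out towards world -y. The cradle is at (122,217) with its length along y. Next I move above the rack for the close check.

Call:
send_rows --steps '[[[-1, -0.035, 0.03, 0.005, 0, 0, 0], [-1, -0.07, 0.06, 0.01, 0, 0, 0], [-1, -0.1, 0.09, 0.015, 0, 0, 0], [-1, -0.135, 0.12, 0.02, 0, 0, 0], [-1, -0.135, 0.12, 0.02, 0, 0, 0], [-1, -0.135, 0.12, 0.02, 0, 0, 0]]]'

```text
t: 2.55
tool_pos: [0.4909, 0.1199, 0.2517]
orientation: [[-0.0, 1.0, 0.002], [1.0, 0.0, -0.0], [-0.0, 0.002, -1.0]]
contact_force: [0.6, 0.2, 0.6]
grip_width: 0.0001
grip_force: 0.0
```

Run:
```python
from h import *
s=ctrl.get_state();p=wristcam(s);print(s["t"],s["tool_pos"],s["grip_width"])
im=ctrl.grab_frame("wrist");cv2.imwrite("pics/w1.png",im[:,:,::-1])
for th,z in[("panel_centre",.03),("rack_mouth",.03)]:
    for d in ctrl.trace("wrist",th)[:2]:
        m=d["mask"].astype(np.uint8); c=max(cv2.findContours(m,0,2)[0],key=cv2.contourArea)
        b=cv2.boxPoints(cv2.minAreaRect(c)); print(th,d["score"],d["uv"],b.round().tolist(),[ray(p,u,z)[:2].round(4).tolist() for u in b])
```

```text
2.55 [0.49085536 0.11993068 0.25170895] 0.00010161481438095855
panel_centre 0.7 [254.2, 139.4] [[228.0, 166.0], [240.0, 104.0], [277.0, 111.0], [266.0, 173.0]] [[0.4589, 0.126], [0.4759, 0.2076], [0.5247, 0.1989], [0.5106, 0.1162]]
rack_mouth 0.79 [117.0, 104.2] [[67.0, 30.0], [154.0, 30.0], [154.0, 177.0], [67.0, 177.0]] [[0.2661, 0.2933], [0.3721, 0.2934], [0.3543, 0.1104], [0.2325, 0.1103]]
rack_mouth 0.73 [232.4, 139.2] [[214.0, 163.0], [223.0, 101.0], [240.0, 103.0], [231.0, 166.0]] [[0.4393, 0.1297], [0.4533, 0.2112], [0.4755, 0.2084], [0.4629, 0.1264]]
```

View pics/w1.png

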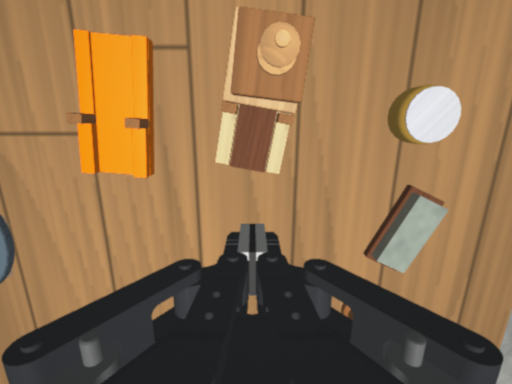

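The crop shows the plywood rack with pale cheeks and the walnut panel between them: its end runs from about (228,166) to (266,173), and the stops are near row 105. The pale stack and finial sit behind it and the orange rack is away at (115,105), so the choice is right. The rack axis is about 79.3° in the world. I'll yaw to match and come closer.

Call:
send_rows --steps '[[[-1, -0.003, -0.003, -0.04, 0, 0, -5], [-1, -0.007, -0.007, -0.08, 0, 0, -10], [-1, -0.007, -0.007, -0.1, 0, 0, -10.7], [-1, -0.007, -0.007, -0.1, 0, 0, -10.7], [-1, -0.007, -0.007, -0.1, 0, 0, -10.7]]]'

```text
t: 3.32
tool_pos: [0.4842, 0.1127, 0.1518]
orientation: [[0.186, 0.983, 0.001], [0.983, -0.186, -0.0], [0.0, 0.001, -1.0]]
contact_force: [0.4, 0.3, -0.2]
grip_width: 0.0001
grip_force: 0.0
```

```bash
cat > pn.py <<'E'
from h import *
import sys
s=ctrl.get_state();p=wristcam(s);print(s["t"],s["tool_pos"].round(4),np.degrees(np.arctan2(s["orientation"][1,0],s["orientation"][0,0])).round(2),s["contact_force"].round(2))
im=ctrl.grab_frame("wrist");cv2.imwrite("pics/%s.png"%sys.argv[1],im[:,:,::-1])
for th in("panel_centre","rack_mouth"):
    for d in ctrl.trace("wrist",th)[:1 if th[0]=="p" else 3]:
        c=max(cv2.findContours(d["mask"].astype(np.uint8),0,1)[0],key=cv2.contourArea)[:,0]
        w=np.array([ray(p,u,.03 if th[0]=="p" else .032)[:2] for u in c]).astype(np.float32)*1000
        r=cv2.minAreaRect(w);b=cv2.boxPoints(r); print(th,round(d["score"],2),d["uv"],np.array(r[0]).round(1),np.array(r[1]).round(1),round(r[2],2),b.round(1).tolist())
E
python3 pn.py w2
```

```text
3.325 [0.4842 0.1127 0.1518] 79.27 [ 0.36  0.35 -0.2 ]
panel_centre 0.7 [251.1, 137.8] [492.2 162.2] [83.3 50.8] 80.09 [[460.0, 125.5], [510.1000061035156, 116.80000305175781], [524.4000244140625, 198.8000030517578], [474.3999938964844, 207.60000610351562]]
rack_mouth 0.89 [221.7, 137.7] [458.  170.5] [82.  24.5] 83.04 [[440.8999938964844, 131.3000030517578], [465.1000061035156, 128.3000030517578], [475.1000061035156, 209.8000030517578], [450.79998779296875, 212.6999969482422]]
rack_mouth 0.78 [62.9, 124.2] [306.1 201.2] [176.9 123.1] 84.91 [[236.89999389648438, 118.5], [359.5, 107.5999984741211], [375.20001220703125, 283.79998779296875], [252.60000610351562, 294.79998779296875]]
```

View pics/w2.png

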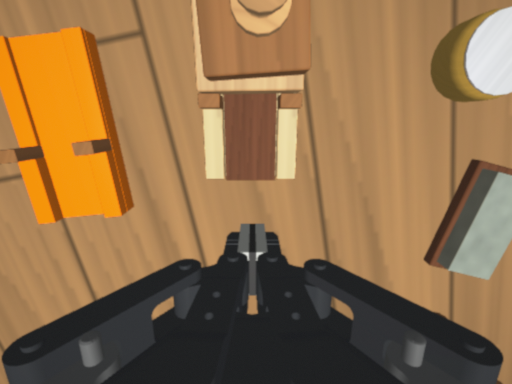

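The view shows the panel upright in the image, with sides at columns 225 and 277, its end at row 180 and the stops at row 100. I'll go above the panel, about 52 mm in from its end, and descend.

Call:
send_rows --steps '[[[-1, 0.005, 0.03, -0.02, 0, 0, 0.4], [-1, 0.0102, 0.0596, -0.05, 0, 0, 0.4], [-1, 0.0102, 0.0596, -0.09, 0, 0, 0.4], [-1, 0.0102, 0.0596, -0.113, 0, 0, 0.4], [-1, 0.0102, 0.0596, -0.116, 0, 0, 0.4], [-1, 0.0102, 0.0596, -0.118, 0, 0, 0.4], [-1, 0.0102, 0.0596, -0.118, 0, 0, 0.4]]]'

```text
t: 4.35
tool_pos: [0.4941, 0.1727, 0.0344]
orientation: [[0.179, 0.984, 0.002], [0.984, -0.179, 0.0], [0.001, 0.002, -1.0]]
contact_force: [-0.2, -0.8, -0.9]
grip_width: 0.0002
grip_force: 0.0
```

Call:
send_rows --steps '[[[-1, 0, 0, -0.002, 0, 0, 0], [-1, 0, 0, -0.0035, 0, 0, 0], [-1, 0, 0, -0.0045, 0, 0, 0], [-1, 0, 0, -0.0045, 0, 0, 0]]]'

```text
t: 4.85
tool_pos: [0.4935, 0.1726, 0.03]
orientation: [[0.179, 0.984, 0.001], [0.984, -0.179, 0.0], [0.0, 0.001, -1.0]]
contact_force: [-1.7, 0.1, 10.0]
grip_width: 0.0001
grip_force: 4.8
```

Call:
send_rows --steps '[[[-1, -0.0004, -0.002, -0.0002, 0, 0, 0], [-1, -0.0009, -0.005, -0.0002, 0, 0, 0], [-1, -0.0016, -0.009, -0.0002, 0, 0, 0], [-1, -0.0016, -0.009, -0.0002, 0, 0, 0]]]'

```text
t: 5.35
tool_pos: [0.4933, 0.1639, 0.0301]
orientation: [[0.179, 0.984, 0.004], [0.984, -0.179, 0.001], [0.002, 0.004, -1.0]]
contact_force: [0.1, 0.3, 9.0]
grip_width: -0.0001
grip_force: 4.5
```

```bash
python3 pn.py w3
```

```text
5.35 [0.4933 0.1639 0.0301] 79.68 [0.07 0.32 9.05]
panel_centre 0.96 [254.3, 216.9] [495.2 172. ] [47.9 51.1] 79.56 [[465.79998779296875, 153.10000610351562], [516.0, 143.8000030517578], [524.7000122070312, 190.89999389648438], [474.5, 200.1999969482422]]
rack_mouth 0.93 [205.5, 222.6] [457. 179.] [48.  29.4] 78.92 [[437.8999938964844, 158.3000030517578], [466.79998779296875, 152.60000610351562], [476.0, 199.8000030517578], [447.20001220703125, 205.39999389648438]]
rack_mouth 0.77 [22.5, 257.6] [372.  186.4] [155.7  43. ] 65.71 [[320.3999938964844, 124.30000305175781], [359.6000061035156, 106.5999984741211], [423.6000061035156, 248.60000610351562], [384.5, 266.20001220703125]]
```

```bash
cat > sd.py <<'E'
from h import *
import sys
o=cv2.imread("pics/side0.png")[:,:,::-1]; n=ctrl.grab_frame("side"); p=ctrl.camera_params("side")
cv2.imwrite("pics/%s.png"%sys.argv[1],cv2.resize(np.hstack([o,n])[:, :, ::-1][100:240].copy()[:, np.r_[190:310,702:822]],None,fx=3,fy=3,interpolation=2))
e=np.array([485.05,121.15]);u=np.array([.179,.984])
for d in(0,10,20,40,60,80):   # row of end top edge, mean colour along the centre line
    q=proj(p,[*((e-u*d)/1000),.03])[0]; q2=q.round().astype(int); print(d,q.round(1),o[q2[1]-1,q2[0]],n[q2[1]-1,q2[0]])
E
python3 sd.py s1
```

```text
0 [241.1 194.1] [118  73  43] [118  72  45]
10 [240.4 197.1] [80 54 33] [114  67  40]
20 [239.6 200.3] [123 100  67] [90 66 43]
40 [238.2 206.6] [164 125  78] [161 125  78]
60 [236.7 213.1] [165 128  80] [165 129  83]
80 [235.2 219.8] [168 130  83] [165 125  77]
```

View pics/s1.png

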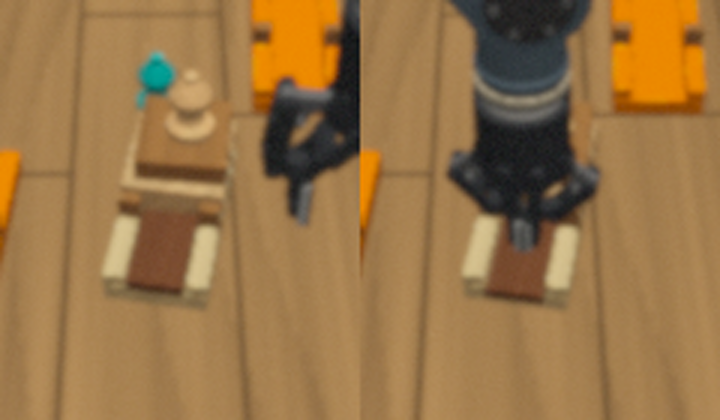

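The right half shows the panel end now protruding about 9 mm past the cheeks, so the drag works without slipping. I'll continue with slightly more press.

Call:
send_rows --steps '[[[-1, -0.0005, -0.0025, -0.0004, 0, 0, 0], [-1, -0.0011, -0.006, -0.0004, 0, 0, 0], [-1, -0.0018, -0.01, -0.0004, 0, 0, 0], [-1, -0.0025, -0.014, -0.0004, 0, 0, 0], [-1, -0.0033, -0.018, -0.0004, 0, 0, 0]]]'

```text
t: 6.18
tool_pos: [0.4901, 0.1464, 0.03]
orientation: [[0.18, 0.984, 0.005], [0.984, -0.18, 0.001], [0.002, 0.005, -1.0]]
contact_force: [0.4, 3.0, 11.2]
grip_width: 0.0002
grip_force: 6.2
```

Call:
send_rows --steps '[[[-1, -0.0007, -0.004, 0, 0, 0, 0], [-1, -0.0014, -0.008, 0, 0, 0, 0], [-1, -0.0022, -0.012, 0, 0, 0, 0], [-1, -0.0029, -0.016, 0, 0, 0, 0], [-1, -0.0037, -0.0205, 0, 0, 0, 0], [-1, -0.0037, -0.0205, 0, 0, 0, 0]]]'

```text
t: 6.92
tool_pos: [0.4862, 0.1254, 0.03]
orientation: [[0.179, 0.984, 0.004], [0.984, -0.179, 0.001], [0.001, 0.004, -1.0]]
contact_force: [-1.4, 1.5, 12.3]
grip_width: -0.0003
grip_force: 6.7
```

```bash
python3 sd.py s2
```

```text
0 [241.1 194.1] [118  73  43] [75 73 71]
10 [240.4 197.1] [80 54 33] [113  74  51]
20 [239.6 200.3] [123 100  67] [122  76  49]
40 [238.2 206.6] [164 125  78] [120  76  47]
60 [236.7 213.1] [165 128  80] [126  91  53]
80 [235.2 219.8] [168 130  83] [167 129  82]
```

Call:
send_rows --steps '[[[-1, 0, 0, 0.03, 0, 0, 0], [-1, -0.004, -0.02, 0.07, 0, 0, 0], [1, -0.012, -0.063, 0.09, 0, 0, 0], [1, -0.012, -0.063, 0.09, 0, 0, 0], [1, -0.012, -0.063, 0.09, 0, 0, 0]]]'

```text
t: 7.6
tool_pos: [0.4724, 0.0623, 0.1181]
orientation: [[0.18, 0.984, -0.0], [0.984, -0.18, 0.0], [0.0, -0.0, -1.0]]
contact_force: [0.5, 0.0, 0.3]
grip_width: 0.0544
grip_force: 0.0
```

```bash
python3 pn.py w4
```

```text
7.6 [0.4724 0.0623 0.1181] 79.65 [0.48 0.02 0.29]
panel_centre 0.73 [255.3, 98.5] [489.1 140.8] [136.9  51. ] 79.68 [[451.79998779296875, 78.0], [502.0, 68.9000015258789], [526.5, 203.60000610351562], [476.29998779296875, 212.6999969482422]]
rack_mouth 0.81 [220.7, 66.2] [457.5 172.3] [86.6 26.3] 80.5 [[437.3999938964844, 131.8000030517578], [463.29998779296875, 127.4000015258789], [477.6000061035156, 212.89999389648438], [451.70001220703125, 217.1999969482422]]
rack_mouth 0.78 [49.6, 96.3] [314.4 179.9] [136.1 105.5] 84.89 [[255.89999389648438, 116.80000305175781], [360.8999938964844, 107.4000015258789], [373.0, 243.0], [268.0, 252.39999389648438]]
```

View pics/w4.png

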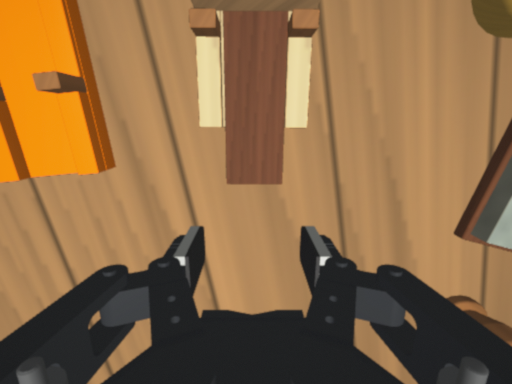

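The panel now protrudes to row 184, centred at column 254 and aligned, with about 48 mm out. I'll grip its edges 27 mm from the end.

Call:
send_rows --steps '[[[1, 0.0045, 0.019, 0, 0, 0, 0], [1, 0.0093, 0.0377, -0.01, 0, 0, 0], [1, 0.0093, 0.0377, -0.05, 0, 0, 0], [1, 0.0093, 0.0377, -0.09, 0, 0, 0], [1, 0.0093, 0.0377, -0.112, 0, 0, 0], [1, 0.0093, 0.0377, -0.112, 0, 0, 0]]]'

```text
t: 8.5
tool_pos: [0.4802, 0.1006, 0.0041]
orientation: [[0.178, 0.984, -0.005], [0.984, -0.178, 0.0], [-0.001, -0.005, -1.0]]
contact_force: [-0.7, 0.2, -0.2]
grip_width: 0.0851
grip_force: 0.0
```

Call:
send_rows --steps '[[[1, 0.0013, -0.0003, 0.001, 0, 0, 0], [0.3, 0.0013, -0.0003, 0.001, 0, 0, 0], [0, 0.0013, -0.0003, 0.001, 0, 0, 0], [-0.2, 0.0013, -0.0003, 0.001, 0, 0, 0], [-1, 0.0013, -0.0003, 0.001, 0, 0, 0], [-1, 0.0013, -0.0003, 0.001, 0, 0, 0]]]' --grip_force 50

```text
t: 9.25
tool_pos: [0.4819, 0.0996, 0.0081]
orientation: [[0.179, 0.984, -0.002], [0.984, -0.179, 0.0], [-0.0, -0.002, -1.0]]
contact_force: [-1.0, 0.1, 5.3]
grip_width: 0.0485
grip_force: 50.8
```

Call:
send_rows --steps '[[[-1, 0, 0, 0.0005, 0, 0, 0], [-1, -0.0007, -0.004, 0.0005, 0, 0, 0], [-1, -0.0018, -0.0098, 0.0005, 0, 0, 0], [-1, -0.0018, -0.0098, 0.0005, 0, 0, 0]]]'

```text
t: 9.75
tool_pos: [0.4802, 0.0893, 0.0081]
orientation: [[0.179, 0.984, -0.002], [0.984, -0.179, -0.0], [-0.001, -0.002, -1.0]]
contact_force: [-3.3, -1.1, 5.9]
grip_width: 0.0491
grip_force: 52.1
```

Call:
send_rows --steps '[[[-1, -0.0005, 0.0001, 0.001, 0, 0, 0], [-1, -0.0012, -0.004, 0.001, 0, 0, 0], [-1, -0.0023, -0.0098, 0.001, 0, 0, 0], [-1, -0.0032, -0.0148, 0.001, 0, 0, 0], [-1, -0.0032, -0.0148, 0.001, 0, 0, 0]]]'

```text
t: 10.38
tool_pos: [0.4777, 0.0743, 0.0086]
orientation: [[0.179, 0.984, -0.001], [0.984, -0.179, -0.0], [-0.0, -0.001, -1.0]]
contact_force: [-2.5, -0.9, -1.5]
grip_width: 0.0489
grip_force: 51.7
```

Call:
send_rows --steps '[[[-1, -0.0009, -0.003, -0.0002, 0, 0, 0], [-1, -0.0017, -0.0075, -0.0002, 0, 0, 0], [-1, -0.0026, -0.0123, -0.0002, 0, 0, 0], [-1, -0.0035, -0.0172, -0.0002, 0, 0, 0], [-1, -0.0044, -0.0221, -0.0002, 0, 0, 0], [-1, -0.0053, -0.027, -0.0002, 0, 0, 0], [-1, -0.0062, -0.032, -0.0002, 0, 0, 0], [-1, -0.0062, -0.032, -0.0002, 0, 0, 0]]]'

```text
t: 11.38
tool_pos: [0.4723, 0.0424, 0.0085]
orientation: [[0.18, 0.984, 0.001], [0.984, -0.18, -0.0], [-0.0, 0.001, -1.0]]
contact_force: [-1.9, -0.1, -0.6]
grip_width: 0.0493
grip_force: 51.7
```

Call:
send_rows --steps '[[[-1, -0.0012, -0.005, 0, 0, 0, 0], [-1, -0.0022, -0.0105, 0, 0, 0, 0], [-1, -0.0032, -0.016, 0, 0, 0, 0], [-1, -0.0042, -0.0215, 0, 0, 0, 0], [-1, -0.0052, -0.027, 0, 0, 0, 0], [-1, -0.0063, -0.033, 0, 0, 0, 0], [-1, -0.0076, -0.04, 0, 0, 0, 0], [-1, -0.0089, -0.047, 0, 0, 0, 0], [-1, -0.0101, -0.054, 0, 0, 0, 0], [-1, -0.0114, -0.061, 0, 0, 0, 0], [-1, -0.0127, -0.068, 0, 0, 0, 0], [-1, -0.014, -0.075, 0, 0, 0, 0], [-1, -0.0155, -0.083, 0, 0, 0, 0], [-1, -0.017, -0.091, 0, 0, 0, 0]]]'

```text
t: 13.12
tool_pos: [0.4549, -0.0486, 0.0085]
orientation: [[0.179, 0.984, 0.0], [0.984, -0.179, -0.0], [-0.0, 0.0, -1.0]]
contact_force: [-0.7, 0.5, -0.3]
grip_width: 0.0491
grip_force: 51.7
```

Call:
send_rows --steps '[[[-1, 0, 0, 0.01, 0, 0, 0], [-1, 0, 0, 0.04, 0, 0, 0], [-1, 0, 0, 0.08, 0, 0, 0], [-1, 0, 0, 0.09, 0, 0, 0], [-1, 0, 0, 0.09, 0, 0, 0]]]'

```text
t: 13.75
tool_pos: [0.4552, -0.048, 0.0992]
orientation: [[0.179, 0.984, 0.002], [0.984, -0.179, -0.001], [-0.0, 0.002, -1.0]]
contact_force: [-0.3, -0.1, 0.2]
grip_width: 0.0489
grip_force: 52.0
```

Run:
```python
from h import *
print(ctrl.get_state()["tool_pos"],ctrl.get_state()["contact_force"])
ims=[]
for n in("scene","side"):
    p=cam(n);ims.append(ctrl.grab_frame(n))
    for d in ctrl.trace(n,"cradle_top")[:1]:
        c=max(cv2.findContours(d["mask"].astype(np.uint8),0,1)[0],key=cv2.contourArea)[:,0]
        w=np.array([ray(p,u,.01)[:2] for u in c]).astype(np.float32)*1000
        r=cv2.minAreaRect(w);print(n,d["score"],d["uv"],r)
cv2.imwrite("pics/b.png",cv2.resize(np.hstack([ims[0][130:320,70:350],ims[1][110:384,190:370]][:1])[:,:,::-1],None,fx=2.5,fy=2.5,interpolation=2))
cv2.imwrite("pics/c.png",cv2.resize(ims[1][90:384,150:400,::-1],None,fx=2,fy=2,interpolation=2))
```

```text
[ 0.45523014 -0.04802066  0.09923451] [-0.31953507 -0.08527898  0.21294739]
scene 0.85 [122.8, 221.5] ((524.46875, -276.41571044921875), (123.47283935546875, 191.53932189941406), 5.064846992492676)
side 0.7 [258.6, 351.1] ((523.0921630859375, -251.0154571533203), (109.77161407470703, 131.82223510742188), 5.144021987915039)
```

View pics/c.png

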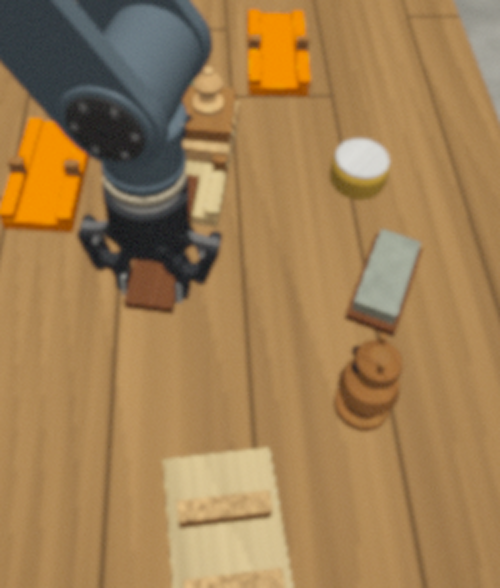

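The stack and finial still stand in the rack, the panel is held level, and the stone, wax and owl are untouched. Next I carry the panel over the cradle, turning it about 15.5°.

Call:
send_rows --steps '[[[-1, 0.004, -0.015, 0.01, 0, 0, 1], [-1, 0.012, -0.045, 0.025, 0, 0, 3], [-1, 0.022, -0.08, 0.04, 0, 0, 5], [-1, 0.032, -0.12, 0.06, 0, 0, 7], [-1, 0.043, -0.16, 0.08, 0, 0, 9], [-1, 0.054, -0.2, 0.09, 0, 0, 11], [-1, 0.064, -0.24, 0.09, 0, 0, 13], [-1, 0.072, -0.27, 0.09, 0, 0, 14.5], [-1, 0.078, -0.289, 0.09, 0, 0, 15.5], [-1, 0.078, -0.289, 0.09, 0, 0, 15.5], [-1, 0.078, -0.289, 0.09, 0, 0, 15.5]]]'

```text
t: 15.32
tool_pos: [0.5321, -0.3357, 0.1872]
orientation: [[-0.09, 0.996, -0.002], [0.996, 0.09, 0.003], [0.003, -0.002, -1.0]]
contact_force: [-0.5, 0.2, -0.5]
grip_width: 0.0492
grip_force: 51.9
```

```bash
cat > cr.py <<'E'
from h import *
import sys
s=ctrl.get_state();p=wristcam(s);print(s["t"],s["tool_pos"].round(4),np.degrees(np.arctan2(s["orientation"][1,0],s["orientation"][0,0])).round(2))
im=ctrl.grab_frame("wrist");cv2.imwrite("pics/%s.png"%sys.argv[1],im[:,:,::-1])
for th,z in(("cradle_top",.01),("panel_centre",s["tool_pos"][2]+.022)):
    for d in ctrl.trace("wrist",th)[:1]:
        c=np.vstack([k[:,0] for k in cv2.findContours(d["mask"].astype(np.uint8),0,1)[0] if cv2.contourArea(k)>100])
        w=np.array([ray(p,u,z)[:2] for u in c]).astype(np.float32)*1000
        r=cv2.minAreaRect(w);print(th,round(d["score"],2),d["uv"],r,cv2.boxPoints(r).round(1).tolist())
E
python3 cr.py w5
```

```text
15.325 [ 0.5321 -0.3357  0.1872] 95.19
panel_centre 0.92 [248.6, 142.8] ((528.6561279296875, -291.6582336425781), (50.08707046508789, 140.13633728027344), 6.030674934387207) [[496.3999938964844, -224.60000610351562], [511.1000061035156, -364.0], [560.9000244140625, -358.70001220703125], [546.2000122070312, -219.3000030517578]]
```

View pics/w5.png

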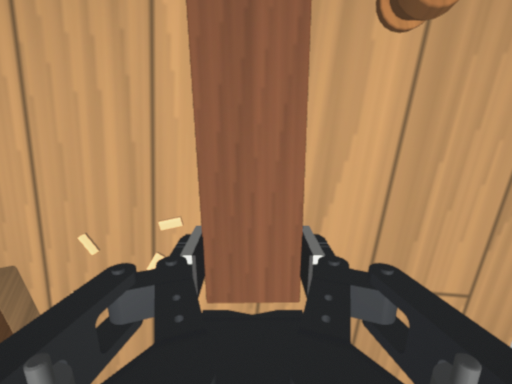

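The held panel hides the cradle here, so I'll sidestep to see it beside the panel.

Call:
send_rows --steps '[[[-1, -0.03, 0, 0.01, 0, 0, 0], [-1, -0.07, 0, 0.03, 0, 0, 0], [-1, -0.11, 0, 0.04, 0, 0, 0], [-1, -0.14, 0, 0.04, 0, 0, 0], [-1, -0.14, 0, 0.04, 0, 0, 0], [-1, -0.14, 0, 0.04, 0, 0, 0]]]'

```text
t: 16.23
tool_pos: [0.3938, -0.3371, 0.2289]
orientation: [[-0.091, 0.996, 0.001], [0.996, 0.091, -0.001], [-0.001, 0.001, -1.0]]
contact_force: [0.7, -0.1, -1.9]
grip_width: 0.0488
grip_force: 52.1
```

```bash
python3 cr.py w6
```

```text
16.225 [ 0.3938 -0.3371  0.2289] 95.21
panel_centre 0.79 [251.9, 139.3] ((390.23956298828125, -293.2174987792969), (49.90815353393555, 140.0390167236328), 5.950721740722656) [[358.20001220703125, -226.1999969482422], [372.70001220703125, -365.3999938964844], [422.29998779296875, -360.29998779296875], [407.79998779296875, -221.0]]
```

View pics/w6.png

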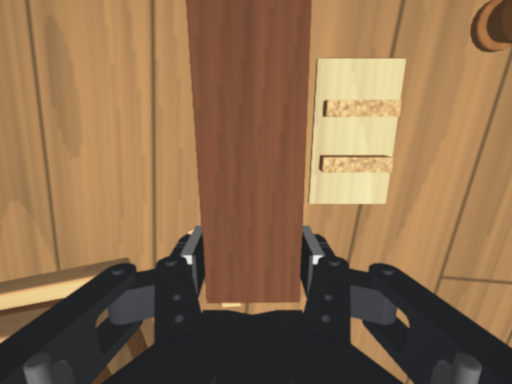

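The cradle is fully visible at (317–405, 58–204), with battens at rows 108 and 164. I'll fit it by its pale colour.

Run:
```python
from h import *
im=cv2.imread("pics/w6.png");s=ctrl.get_state();p=wristcam(s)
print(im[75,350],im[75,430],im[108,360],im[164,350])
for nm,z,m in(("board",.01,(im[:,:,0]>115)),):
    m=m.astype(np.uint8);m[:,:307]=0;m[:45]=0;m[215:]=0;m[:,415:]=0
    c=np.vstack([k[:,0] for k in cv2.findContours(cv2.morphologyEx(m,2,np.ones((3,3))),0,1)[0]])
    h=cv2.convexHull(c)[:,0]; w=np.array([ray(p,u,z)[:2] for u in h]).astype(np.float32)*1000
    r=cv2.minAreaRect(w);print(nm,r,c.min(0),c.max(0))
for q in[(362.5,107.5),(356.5,164)]: print(q,ray(p,q,.032).round(4))
C=r[0]
# edges along length by line fit of batten tops left/right
for a,b in[((325.5,108),(321,165)),((400.5,108),(391.5,164.5))]:
    A,B=ray(p,a,.032),ray(p,b,.032);print(A.round(4),B.round(4),np.degrees(np.arctan2(*(A-B)[[1,0]])))
# panel near edge (rows 302) at height ~ grasp point
for v in(.018,.022,.028):
    z=s["tool_pos"][2]+v
    print(v,[ray(p,u,z)[:2].round(4) for u in((207,302.5),(300,302.5),(201.5,200),(302.5,200),(188,2),(311,2))])
```

```text
[167 220 235] [ 88 132 173] [138 198 234] [130 186 226]
board ((526.5093994140625, -277.21099853515625), (111.68092346191406, 188.82534790039062), 5.154624938964844) [309  58] [405 203]
(362.5, 107.5) [ 0.5213 -0.2427  0.032 ]
(356.5, 164) [ 0.5276 -0.3118  0.032 ]
[ 0.4765 -0.2474  0.032 ] [ 0.4822 -0.3173  0.032 ] 94.72235514826355
[ 0.5676 -0.239   0.032 ] [ 0.5727 -0.3083  0.032 ] 94.17981506687467
0.018 [array([ 0.3726, -0.3681]), array([ 0.4236, -0.3634]), array([ 0.3671, -0.3093]), array([ 0.4166, -0.3048]), array([ 0.3581, -0.2254]), array([ 0.4081, -0.2208])]
0.022 [array([ 0.3731, -0.3649]), array([ 0.4225, -0.3604]), array([ 0.3678, -0.308 ]), array([ 0.4157, -0.3036]), array([ 0.3591, -0.2268]), array([ 0.4074, -0.2223])]
0.028 [array([ 0.3739, -0.3601]), array([ 0.4208, -0.3558]), array([ 0.3688, -0.3061]), array([ 0.4143, -0.3019]), array([ 0.3605, -0.2289]), array([ 0.4065, -0.2246])]
```

Call:
send_rows --steps '[[[-1, 0.03, -0.001, 0, 0, 0, -0.8], [-1, 0.07, -0.002, 0, 0, 0, -0.8], [-1, 0.11, -0.003, -0.01, 0, 0, -0.8], [-1, 0.1355, -0.0033, -0.03, 0, 0, -0.8], [-1, 0.1358, -0.0033, -0.07, 0, 0, -0.8], [-1, 0.1358, -0.0033, -0.11, 0, 0, -0.8], [-1, 0.1358, -0.0033, -0.15, 0, 0, -0.8], [-1, 0.1358, -0.0033, -0.169, 0, 0, -0.8], [-1, 0.1358, -0.0033, -0.169, 0, 0, -0.8], [-1, 0.1358, -0.0033, -0.169, 0, 0, -0.8]]]'

```text
t: 17.62
tool_pos: [0.5299, -0.3412, 0.0609]
orientation: [[-0.077, 0.997, 0.002], [0.997, 0.077, -0.002], [-0.002, 0.002, -1.0]]
contact_force: [1.1, -0.5, -0.6]
grip_width: 0.0495
grip_force: 52.0
```

Run:
```python
from h import *
p=cam("scene");im=ctrl.grab_frame("scene");s=ctrl.get_state();print(s["tool_pos"],s["orientation"].round(3).tolist())
a=cv2.resize(im[180:260,70:190,::-1],None,fx=6,fy=6,interpolation=2);cv2.imwrite("pics/d.png",a)
```

```text
[ 0.52996331 -0.34132776  0.06124835] [[-0.077, 0.997, 0.003], [0.997, 0.077, -0.002], [-0.003, 0.002, -1.0]]
```

View pics/d.png

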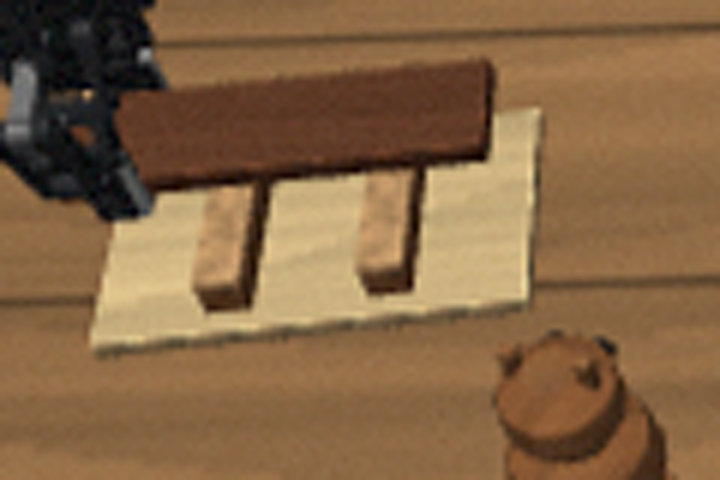

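The panel is level above the battens and parallel to the board. I'll lower it onto them gently.

Call:
send_rows --steps '[[[-1, -0.0003, 0.0008, -0.015, 0, 0, 0], [-1, -0.0003, 0.0008, -0.028, 0, 0, 0], [-1, -0.0003, 0.0008, -0.033, 0, 0, 0], [-1, -0.0003, 0.0008, -0.0345, 0, 0, 0], [-1, -0.0003, 0.0008, -0.0345, 0, 0, 0]]]'

```text
t: 18.3
tool_pos: [0.5285, -0.3396, 0.0249]
orientation: [[-0.077, 0.997, -0.0], [0.997, 0.077, 0.0], [0.0, -0.0, -1.0]]
contact_force: [-0.3, 0.5, -1.1]
grip_width: 0.049
grip_force: 52.1
```

Call:
send_rows --steps '[[[-1, 0.0008, -0.0006, -0.001, 0, 0, 0], [-1, 0.0008, -0.0006, -0.002, 0, 0, 0], [-1, 0.0008, -0.0006, -0.003, 0, 0, 0]]]'

```text
t: 18.68
tool_pos: [0.5294, -0.3403, 0.0222]
orientation: [[-0.077, 0.997, 0.0], [0.997, 0.077, -0.0], [-0.0, 0.0, -1.0]]
contact_force: [-0.6, -0.4, 3.3]
grip_width: 0.0491
grip_force: 52.6
```

Call:
send_rows --steps '[[[-0.1, 0, 0, 0, 0, 0, 0], [0.2, 0, 0, 0, 0, 0, 0], [0.6, 0, 0, 0, 0, 0, 0], [0.6, 0, 0, 0, 0, 0, 0], [0.6, 0, 0, 0.02, 0, 0, 0], [0.6, 0, 0, 0.06, 0, 0, 0], [0.6, 0, 0, 0.12, 0, 0, 0], [0.6, 0, 0, 0.18, 0, 0, 0], [0.6, 0, 0, 0.18, 0, 0, 0], [0.6, 0, 0, 0.18, 0, 0, 0]]]'

```text
t: 19.92
tool_pos: [0.529, -0.3398, 0.2029]
orientation: [[-0.077, 0.997, 0.001], [0.997, 0.077, -0.0], [-0.001, 0.0, -1.0]]
contact_force: [0.2, -0.3, 0.2]
grip_width: 0.0684
grip_force: 0.0
```

Run:
```python
from h import *
s=ctrl.get_state();p=wristcam(s);print(s["t"],s["tool_pos"])
im=ctrl.grab_frame("wrist")
for d in ctrl.trace("wrist","panel_centre")[:1]:
    c=max(cv2.findContours(d["mask"].astype(np.uint8),0,1)[0],key=cv2.contourArea)[:,0]
    print(d["score"],cv2.minAreaRect(np.array([ray(p,u,.044)[:2] for u in c]).astype(np.float32)*1000))
m=(im[:,:,2]>115).astype(np.uint8)
cs=[k for k in cv2.findContours(cv2.morphologyEx(m,2,np.ones((3,3))),0,1)[0] if cv2.contourArea(k)>80]
for k in cs: print(k[:,0].min(0),k[:,0].max(0))
c=np.vstack(cs)[:,0];print(cv2.minAreaRect(np.array([ray(p,u,.01)[:2] for u in c]).astype(np.float32)*1000))
sc=ctrl.grab_frame("scene")
a=np.hstack([im[:300],np.zeros((300,8,3),np.uint8)])
b=cv2.resize(sc[150:290,80:350],None,fx=1.93,fy=1.93)
a=np.vstack([a,b[:, :520] if b.shape[1]>=520 else np.pad(b,((0,0),(0,520-b.shape[1]),(0,0)))])
cv2.imwrite("pics/e.png",a[:,:,::-1]);print(a.shape)
```

```text
19.925 [ 0.52895882 -0.33984128  0.20292723]
0.56 ((524.943603515625, -276.86376953125), (50.96282958984375, 179.44717407226562), 4.659706115722656)
[184 285] [195 302]
[ 89 229] [106 247]
[166 212] [186 222]
[204  39] [231 199]
[274  38] [300 198]
((485.9585876464844, -344.44708251953125), (370.32025146484375, 198.81785583496094), 58.47809982299805)
(570, 520, 3)
```

View pics/e.png

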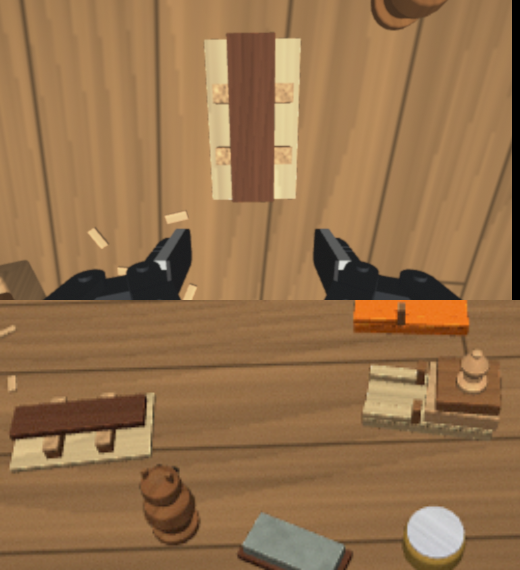

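The panel lies flat and centred on both battens. It measures (524.9, -276.9) mm at 94.7°, against the cradle's roughly (525, -277) at 95°. The stack and finial still stand, and the bystanders are unmoved.

```bash
python3 -c "
from plant import ctrl
print(ctrl.hand_in())"
```

```text
the job is handed in; nothing more can be done
None
```

The walnut panel is drawn out and let go flat on the cradle, within about 2 mm and 1° of centre by the cameras. The stack and finial still stand in the rack and the bystanders are unmoved. I handed the job in at about 20 s; no verdict was returned.

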